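# Pack the ice block and shut the ratcheted cooler

## Task

Lay the clear plastic ice block flat on the floor of the lunch cooler, beside the food tub, setting it down rather than dropping it, while the ratchet still holds the lid up. Then flip the ratchet pawl on the cooler's end off the toothed wheel and leave it off, lower the lid gently until it is fully shut, and swing the latch flap on the lid's front down until it is fully home against the cooler. Leave the tub and everything else on the bench where it is.

Things in the scene. Friction and masses are not known exactly. Their poses are not given: they have to be found in the camera images.
- cooler: teal lunch cooler box standing fast on the bench, open at the top under its hinged lid: 200 (x) by 290 (y) by 135 mm high, walls 14 mm, floor 16 mm thick, so the inside is 172 by 262 mm and its floor is 16 mm above the bench. Origin at the centre of its underside; x points from the latch side (nearest the robot) to the hinge side, y along its length to the ratchet end, z up
- ice_center (a point): reusable ice block of clear plastic, 115 (its x) by 55 (its y) by 40 mm high, about 0.24 kg, with a small white filler cap on top, lying flat on the bench; the point is its centre, 20 mm above its underside
- lid (a joint): off-white cooler lid, a slab 204 by 290 by 24 mm, 0.4 kg. Angle in rad: 0 shut, about 1.5 standing upright, as at the start. Its hinge axis runs along the cooler's y at x = +100 mm, z = 139 mm in the cooler's frame. The hinge is stiff: once freed, the lid stays where it is left and takes 2 to 3 N at its front edge to lower. A toothed steel wheel (52 mm radius) on the hinge at the cooler's +y end lets it rise in clicks of 0.21 rad but not sink while the pawl is in the teeth
- lid_edge (a point): middle of the lid's front edge, on its outer (upper) face, 204 mm from the hinge axis and 21 mm above the hinge's plane when shut
- pawl (a joint): steel ratchet pawl on the outside of the cooler's +y end wall. Angle in rad: 0 to 0.11 with its nose in the wheel's teeth, as at the start; 0.9 flipped right off them. It carries a steel weight above its pivot, so it tips over at about 0.4 and rests at whichever end it has fallen to; pushing it takes under 4 N at the pad. Its pivot is at x = 22 mm, z = 97 mm in the cooler's frame
- pawl_pad (a point): middle of the upper face of the pawl's ribbed thumb pad, 28 mm long, 26 mm wide (along the cooler's y, centred 163 mm from the cooler's middle) and 5 mm thick, 52 mm from the pawl's pivot. Engaged, the pawl's arm slopes up at 30 deg towards the cooler's latch side with the pad at its end; pressing the pad straight down by about 45 mm swings the arm to 22 deg below level and flips the pawl off
- latch (a joint): dark teal latch flap, 44 mm wide, 48 mm long and 5 mm thick, hinged by a pin along y at the middle of the lid's front edge (with the lid shut: x = -111 mm, z = 151 mm in the cooler's frame). Angle in rad: 0 hanging down against the cooler's front, fully home over its keeper; positive swung outwards, roughly 0.7 to 1.2 at the start. It stays where it is left and moves with about 1 N; it goes home only when the lid is fully shut
- latch_lip (a point): middle of the small lip at the flap's free end, 46 mm from its pin
- tub: food tub with a lid already inside the cooler, in its -y half: 136 (x) by 111 (y) by 65 mm high; origin at the centre of its underside. To be left alone
- bowl: white ceramic pinch bowl on the bench, 90 mm across, 42 mm high; origin at the centre of its underside. To be left alone
- snack: grey snack box with a white lid on the bench, 100 by 75 by 49 mm; origin at the centre of its underside. To be left alone
- mug: white mug on the bench, 80 mm across, 92 mm high, handle to its +y; origin at the centre of its underside. To be left alone
- spoon: steel spoon lying on the bench, 170 mm long; origin near the middle of its underside. To be left alone
Not all that is in view belongs to the job. Leave any blue or turquoise look-alike of the part that bears ice_center alone.

How it is judged:
By the outcome, as a careful person would: the job done as asked, in the order asked, and still so for the second after the job is handed in, with the robot touching nothing.
It also fails if it takes over 69 s, if anything falls off the work surface, if the arm or the gripper's body presses on something with over 40 N, if the wrist force passes 120 N, or if a joint passes its speed limit or range.

## Robot

A 6-joint arm with a two-finger parallel gripper is mounted at the origin on the work surface. World frame = base frame: x ahead of the robot, y to its left, z up, the work surface at z = 0. Lengths are in m, angles in rad, forces in N, time in s.
With the tool pointing down it reaches from about 0.25 to 0.775 m from the base axis. Payload 4 kg.
Tool frame: the origin (TCP) lies midway between the tips of the shut fingers; the grasp point (between the pads) lies 19 mm behind it; z points along the fingers, y is the line along which they close (so a half turn about z gives the same grasp; the last joint's range is limited). The gripper opens to 94 mm and grips with 3 to 60 N. Pads are 16 mm wide; open, the fingers measure 119 mm over their backs; the gripper's body (75 mm by 177 mm) begins 78 mm behind the grasp point.
Start: joints at [-1.228, 0.087, 1.371, -0, 1.684, -0.103], TCP at [0.237, -0.496, 0.206] pointing down, gripper open.
Joint ranges: [-3.1, 3.1], [-0.76, 2.03], [0.27, 2.55], [-1.08, 4.22], [0.17, 2.65], [-2.57, 2.57]. Speed limits (rad/s): [2.79, 2.79, 3.14, 3.14, 3.14, 3.14].

## Interface

Orientations are given as [roll, pitch, yaw] about the fixed x, y, z axes, in that order (R = Rz(yaw) Ry(pitch) Rx(roll)).
In Python, from bench import get_obs, snapshot, close_job gives the robot as it stands. The module is installed in compiled form; this text tells all that it offers.
- The arm moves only by the tool drive_tool, never from a script. Its argument "commands" is a list of rows, each a list of 6 numbers: the shift along the tool's x, y, z in units of 0.04 m (1.0 is 0.04 m), then the turn, a rotation vector about the tool's x, y, z in units of 0.1 rad (1.0 is 0.1 rad). In form: [[dx, dy, dz, wx, wy, wz], ...]. A call has 1 to 20 rows; each row shifts and turns the commanded pose from where the row before left it, along the tool's axes as they then stand; what a row does not reach is not made up. A row lasts 1/8 s, in which the tool goes at most 62.5 mm and 10.7 degrees, less where a joint would pass 70% of its speed; a pose out of reach is approached as far as the arm can. A call with a number of a shift or a turn outside -1 to 1 is refused whole. A call with a gripper value outside its range is refused whole. "gripper" is the closure, from 0 (fully open) to 1 (shut), set as the call begins (left out, the last holds). The fingers move at their own pace and stop on an object; the grip force is fixed at half the most. Time passes only in rows, so rows that do not move let the fingers close. It gives the time, the measured TCP pose, the force, the opening and the grip force at its end, in the units of the state.
- get_obs(): the state, without advancing time (a new reading comes with each control period).
- snapshot(name): name is "scene" or "top" or "wrist"; returns a dict with "image" (384x512x3 uint8, blue, green, red), "range_z" (384x512 float32, m along the optical axis (not along the pixel's ray), 0 where there is no reading), "fx", "fy", "cx", "cy" (pixels), "rvec" (rotation vector, rad) and "tvec" (3), from world to camera coordinates, as OpenCV has them. Camera axes: x right, y down, z forward; pixel columns grow to the right and rows downward; lengths in m; the calibration is good to about 2 mm. A picture is of the moment at which its call begins.
- close_job(): hands the job in; it is judged then, once.
The state is a dict: "time": time; "joint_positions": joint angles; "qvel": joint speeds; "joint_torque": joint torques, N m; "tool_pos": TCP position; "ee_rot": TCP orientation; "wrist_force": force on the tool from outside, world axes, zero at the start; "wrist_torque": the same for the moment, N m; "width": finger opening in m; "finger_force": force on a finger pad.
Only numpy, scipy, OpenCV 4.12 (cv2) and the standard library are available. Lean on these libraries where they do the work, as an engineer would, in place of code of your own. Each camera call takes 0.05 s, during which the arm holds its last target. There are 200 camera calls.

## Working session

There is one attempt and no reset: what is moved stays moved. The work goes in short steps, Python scripts to look and compute and a tool call to move; the robot and the scene stay as the last step left them, time stands still between calls to the robot, and variables do not carry over. Pictures are saved under pics/ and viewed, at most 10 in all, crops included, and the job is handed in when it is done.

Besides the shell and the picture viewer there is one more tool, called after "Request:" as name(argument=value, ...), one argument or row to a line, values as JSON. drive_tool: Moves the arm, as the interface text tells. Its arguments: {"type":"object","properties":{"commands":{"type":"array"},"gripper":{"type":"number"}},"required":["commands"]}

```bash
mkdir -p pics; cat > h.py <<'E'
import numpy as np, cv2
from bench import get_obs, snapshot
def snap(n):
    s=snapshot(n); s['R']=cv2.Rodrigues(np.array(s['rvec'],float))[0]; s['t']=np.array(s['tvec'],float).ravel(); return s
def pts(s):
    v,u=np.mgrid[0:384,0:512]; z=s['range_z']
    c=np.stack([(u-s['cx'])/s['fx']*z,(v-s['cy'])/s['fy']*z,z],-1)
    return (c-s['t'])@s['R']
def ray(s,u,v,h):
    d=np.array([(u-s['cx'])/s['fx'],(v-s['cy'])/s['fy'],1])@s['R']; o=-s['R'].T@s['t']
    return o+d*(h-o[2])/d[2]
def proj(s,P):
    c=s['R']@np.array(P,float)+s['t']; return np.array([s['fx']*c[0]/c[2]+s['cx'],s['fy']*c[1]/c[2]+s['cy']])
E
python3 - <<'E'
from h import *
for n in ['scene','top']:
    s=snap(n); cv2.imwrite(f'pics/{n}0.png',cv2.resize(s['image'],(800,600),interpolation=cv2.INTER_CUBIC)); print(n,s['fx'],-s['R'].T@s['t'])
print(get_obs())
E
```

```text
scene 442.24549628981725 [0.77904278 0.86950967 1.3601461 ]
top 475.0797048156809 [0.27471328 0.02358791 1.43626277]
{'time': 0.1, 'joint_positions': array([-1.22811640e+00,  8.78825424e-02,  1.37207972e+00, -3.70285886e-05,
        1.68357475e+00, -1.03095788e-01]), 'qvel': array([-0.00053796, -0.00134395, -0.00367717, -0.00048627, -0.00034261,
        0.00044686]), 'joint_torque': array([ 2.64142145e-03, -3.41249514e+01, -3.03302658e+01,  7.20159989e-02,
        3.04729852e-02, -8.42828945e-05]), 'tool_pos': array([ 0.23696076, -0.49580369,  0.20443229]), 'ee_rot': array([-3.13965483e+00, -1.63494177e-04,  4.45771420e-01]), 'wrist_force': array([-1.33203422,  0.42281109,  0.06832858]), 'wrist_torque': array([ 0.01423592, -0.01992601, -0.00058268]), 'finger_force': 0.0, 'width': 0.09423921315932636}
```

View pics/scene0.png

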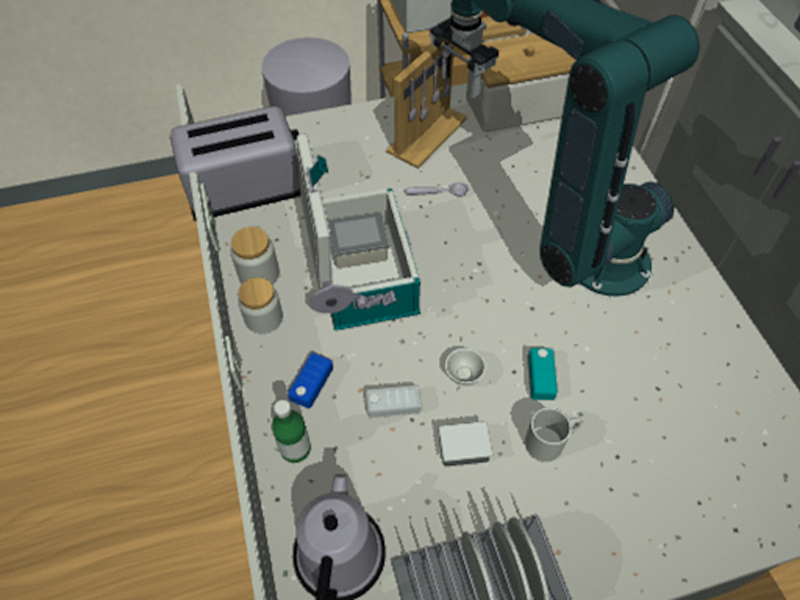

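View pics/top0.png

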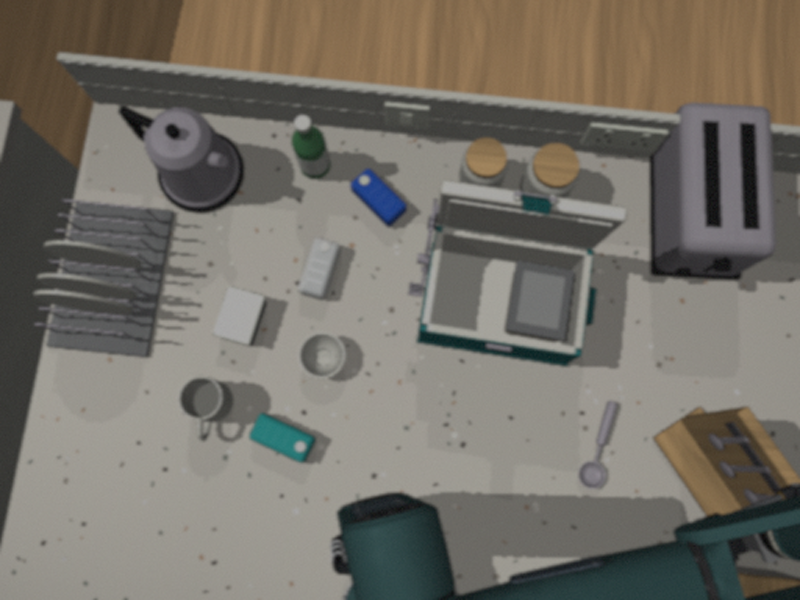

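The ice candidates in the top view are blue (378,197), turquoise (282,437) and clear/greyish (320,268). The clear one fits the description, and I'll confirm it in a crop. The cooler is at (508,300) with its ratchet end to the left (+y).

```bash
python3 - <<'E'
from h import *
s=snap('top'); P=pts(s); im=s['image']
cv2.imwrite('pics/ice0.png',cv2.resize(im[140:200,180:240],(600,600),interpolation=cv2.INTER_CUBIC))
z=P[...,2]; ok=s['range_z']>0
def rect(m,name):
    q=P[m][:,:2]; r=cv2.minAreaRect((q*1000).astype(np.float32)); print(name,len(q),r,np.round(cv2.boxPoints(r)).tolist())
v,u=np.mgrid[0:384,0:512]
roi=(u>262)&(u<385)&(v>150)&(v<235)
m=ok&roi&(z>.128)&(z<.142); k=cv2.morphologyEx(m.astype(np.uint8),cv2.MORPH_OPEN,np.ones((2,2)))
n,l,st,c=cv2.connectedComponentsWithStats(k); print(st[1:6].tolist())
i=1+np.argmax(st[1:,4]); rect(l==i,'rim')
m=ok&roi&(z>.07)&(z<.09); k=cv2.morphologyEx(m.astype(np.uint8),cv2.MORPH_OPEN,np.ones((3,3)));n,l,st,c=cv2.connectedComponentsWithStats(k)
i=1+np.argmax(st[1:,4]); rect(l==i,'tubtop')
for (a,b,c,d,nm) in [(185,225,145,200,'ice')]:
    m=ok&(u>a)&(u<b)&(v>c)&(v<d)&(z>.025)&(z<.06); print(np.median(z[m]) if m.any() else None); 
    if m.any(): rect(m,nm)
for nm,(a,b) in dict(bowl=(206,228),snack=(153,202),mug=(131,255),lidtop=(340,128)).items(): print(nm,P[b,a])
E
```

```text
[[269, 152, 111, 77, 1620], [296, 152, 3, 2, 6], [264, 187, 2, 3, 6]]
rim 1620 ((498.43353271484375, -142.0752716064453), (437.21246337890625, 344.71063232421875), 1.733567714691162) [[275.0, 24.0], [285.0, -321.0], [722.0, -308.0], [712.0, 37.0]]
tubtop 1730 ((591.0111083984375, -193.95584106445312), (111.29680633544922, 138.19773864746094), 86.2894515991211) [[518.0, -245.0], [656.0, -254.0], [664.0, -143.0], [526.0, -134.0]]
0.04068122600458869
ice 682 ((619.6624755859375, 232.5573272705078), (56.3872184753418, 115.09847259521484), 80.46089172363281) [[558.0, 214.0], [672.0, 195.0], [681.0, 251.0], [568.0, 270.0]]
bowl [0.44985697 0.20456649 0.00608074]
snack [0.50500101 0.36642994 0.04750572]
mug [0.34480451 0.41773312 0.00514154]
lidtop [ 0.6660601  -0.12159778  0.39405052]
```

View pics/ice0.png

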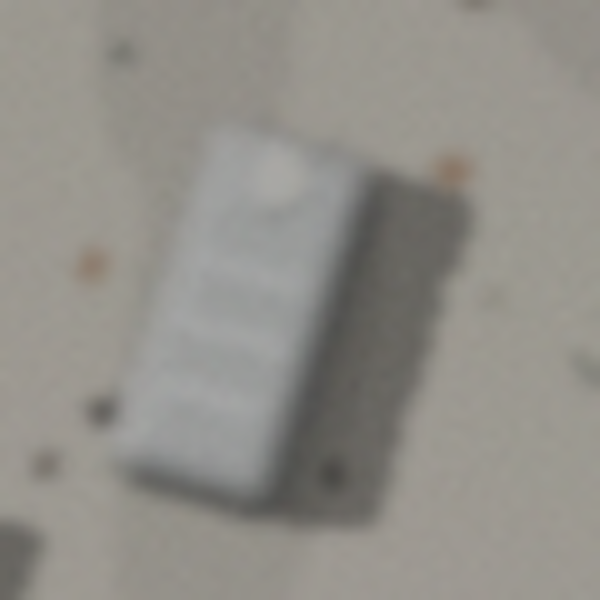

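Crop: clear block with its white filler cap at about (280,170), so this is the ice block. Next I'll refine the cooler pose, pawl and latch.

```bash
python3 - <<'E'
from h import *
s=snap('top'); P=pts(s); z=P[...,2]; ok=s['range_z']>0
g=cv2.dilate(s['range_z'],np.ones((3,3)))-cv2.erode(s['range_z'],np.ones((3,3)))
v,u=np.mgrid[0:384,0:512]
roi=(u>262)&(u<385)&(v>150)&(v<235)
m=ok&roi&(z>.130)&(z<.140)&(g<.02)
q=P[m]; print(m.sum(),q.min(0),q.max(0))
r=cv2.minAreaRect((q[:,:2]*1000).astype(np.float32)); print(r,cv2.boxPoints(r).round().tolist())
# front edge line: lowest v rim pixel per column ; end edge
cols=[(a,np.max(np.where(m[:,a])[0])) for a in range(275,368) if m[:,a].any()]
A=np.array([ray(s,a,b+.5,.135)[:2] for a,b in cols]); l=cv2.fitLine(A.astype(np.float32),cv2.DIST_HUBER,0,.001,.001).ravel();print('front',l,np.degrees(np.arctan2(l[1],l[0])))
rows=[(np.min(np.where(m[b])[0]),b) for b in range(165,208) if m[b].any()]
A=np.array([ray(s,a-.5,b,.135)[:2] for a,b in rows]); l=cv2.fitLine(A.astype(np.float32),cv2.DIST_HUBER,0,.001,.001).ravel();print('+yend',l,np.degrees(np.arctan2(l[1],l[0])))
rows=[(np.max(np.where(m[b])[0]),b) for b in range(165,215) if m[b].any()]
A=np.array([ray(s,a+.5,b,.135)[:2] for a,b in rows]); l=cv2.fitLine(A.astype(np.float32),cv2.DIST_HUBER,0,.001,.001).ravel();print('-yend',l,np.degrees(np.arctan2(l[1],l[0])))
c=s['image'][115:240,255:390]; cv2.imwrite('pics/cool.png',cv2.resize(c,(648,600),interpolation=cv2.INTER_CUBIC))
E
```

```text
994 [ 0.4858001  -0.27018909  0.13022605] [0.68728542 0.0446519  0.13999877]
((589.54248046875, -111.660400390625), (310.3863830566406, 195.5960235595703), 87.25447082519531) [[484.0, -262.0], [680.0, -271.0], [695.0, 39.0], [499.0, 48.0]]
front [ 0.0526124   0.998615    0.49326575 -0.09812333] 86.98413
+yend [ 0.9986062  -0.05277931  0.5620822   0.01787277] -3.0254374
-yend [ 0.9987421  -0.05014184  0.59304726 -0.26675355] -2.874121
```

View pics/cool.png

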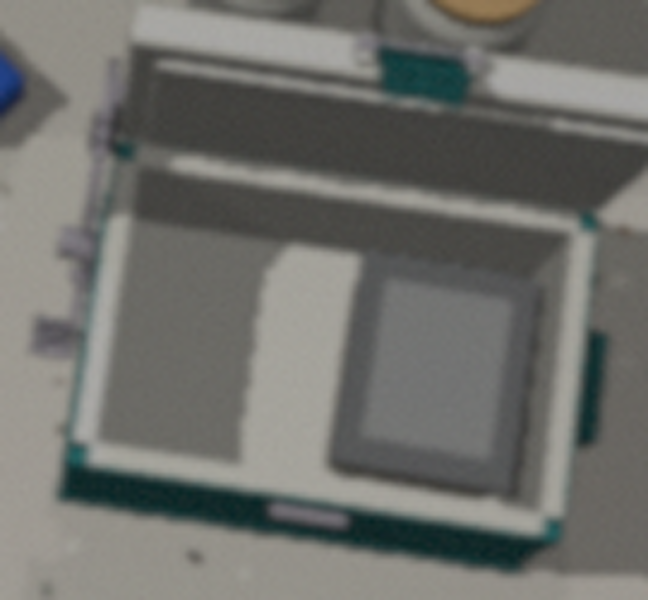

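Cooler centre is about (0.589, -0.125) with yaw -0.0515. The tub is in the -y half, leaving cooler y from -0.013 to 0.131 free. The pawl pad is at crop (50,335) and the latch at (425,75). Moving above the ice block.

Request:
drive_tool(
  commands=[
    [0,0,0,0,0,1],
    [0,0,0,0,0,1],
    [0,0,0,0,0,1],
    [0,0,0,0,0,1],
    [0,0,0,0,0,1],
    [0,0,0,0,0,1],
    [0,0,0,0,0,0.1],
    [0.1,-0.96,0,0,0,0],
    [0.1,-0.96,0,0,0,0],
    [0.1,-0.96,0,0,0,0],
    [0.1,-0.96,0,0,0,0],
    [0.1,-0.96,0,0,0,0],
    [0.1,-0.96,0,0,0,0],
    [0.1,-0.96,0,0,0,0],
    [0.1,-0.96,0,0,0,0],
  ],
  gripper=0,
)

```text
time: 2.08
tool_pos: [0.3191, -0.1972, 0.2055]
ee_rot: [3.141, -0.0, -0.163]
wrist_force: [-0.7, -0.8, -0.5]
width: 0.0939
finger_force: 0.0
```

Request:
drive_tool(
  commands=[
    [0.1,-0.96,0,0,0,0],
    [0.1,-0.96,0,0,0,0],
    [0.1,-0.96,0,0,0,0],
    [0.1,-0.96,0,0,0,0],
    [0.1,-0.96,0,0,0,0],
    [0.1,-0.96,0,0,0,0],
    [0.1,-0.96,0,0,0,0],
    [0.1,-0.96,0,0,0,0],
    [0.8,-0.7,0,0,0,0],
    [0.8,-0.7,0,0,0,0],
    [0.8,-0.7,0,0,0,0],
    [0.8,-0.7,0,0,0,0],
    [0.8,-0.7,0,0,0,0],
    [0.8,-0.7,0,0,0,0],
    [0,0,0,0,0,0],
    [0,0,0,0,0,0],
  ],
)

```text
time: 4.08
tool_pos: [0.6171, 0.2335, 0.205]
ee_rot: [3.141, 0.001, -0.163]
wrist_force: [0.4, -0.7, -0.4]
width: 0.094
finger_force: 0.0
```

```bash
cat >> h.py <<'E'
from scipy.spatial.transform import Rotation as Ro
def to(x,y,z,yaw=None):
    o=get_obs(); R=Ro.from_euler('xyz',o['ee_rot']).as_matrix()
    d=R.T@(np.array([x,y,z])-o['tool_pos'])/.04
    print('tcp',o['tool_pos'].round(4),o['ee_rot'].round(3),'t',round(o['time'],2),'shift units',d.round(2),'wz units',None if yaw is None else round((o['ee_rot'][2]-yaw)*10,2))
ex=np.array([.9987,-.0515]);ey=np.array([.0515,.9987]);C=np.array([.5888,-.125])
def W(x,y,z): p=C+ex*x+ey*y; return p[0],p[1],z
E
python3 - <<'E'
from h import *
s=snap('wrist'); P=pts(s); z=P[...,2]
m=(s['range_z']>0)&(z>.034)&(z<.046)&(abs(P[...,0]-.62)<.08)&(abs(P[...,1]-.2325)<.06)
q=P[m]; r=cv2.minAreaRect((q[:,:2]*1000).astype(np.float32)); print(len(q),r,cv2.boxPoints(r).round().tolist())
to(.62,.2325,.206,-.166)
E
```

```text
4942 ((618.6109008789062, 228.60415649414062), (53.62224578857422, 113.80831909179688), 79.68849182128906) [[558.0, 212.0], [670.0, 192.0], [679.0, 245.0], [567.0, 265.0]]
tcp [0.617  0.2334 0.2058] [ 3.141  0.    -0.164] t 4.12 shift units [ 0.08  0.01 -0.01] wz units 0.02
```

Request:
drive_tool(
  commands=[
    [0.06,0.11,0.8,0,0,0.16],
    [0,0,0.8,0,0,0],
    [0,0,0.8,0,0,0],
    [0,0,0.8,0,0,0],
    [0,0,0.6,0,0,0],
    [0,0,0.5,0,0,0],
    [0,0,0.4,0,0,0],
    [0,0,0.2,0,0,0],
    [0,0,0,0,0,0],
  ],
)

```text
time: 5.25
tool_pos: [0.6191, 0.2289, 0.0092]
ee_rot: [3.141, 0.0, -0.18]
wrist_force: [0.5, -0.6, 1.2]
width: 0.094
finger_force: 0.0
```

Request:
drive_tool(
  commands=[
    [0,0,0,0,0,0],
    [0,0,0,0,0,0],
    [0,0,0,0,0,0],
    [0,0,0,0,0,0],
    [0,0,0,0,0,0],
    [0,0,0,0,0,0],
  ],
  gripper=1,
)

```text
time: 6.0
tool_pos: [0.6194, 0.2291, 0.0097]
ee_rot: [-3.141, -0.0, -0.18]
wrist_force: [-0.2, 0.4, 0.7]
width: 0.0549
finger_force: 30.0
```

Request:
drive_tool(
  commands=[
    [0,0,-0.5,0,0,0],
    [0,0,-0.8,0,0,0],
    [0,0,-0.9,0,0,-0.3],
    [-0.25,0,-0.9,0,0,-0.3],
    [-0.25,0,-0.9,0,0,-0.3],
    [0,0,-0.9,0,0,-0.3],
    [0,0,-0.6,0,0,-0.08],
    [0,0.5,0,0,0,0],
    [0,0.8,0,0,0,0],
    [0,0.9,0,0,0,0],
    [0,0.9,0,0,0,0],
    [0,0.9,0,0,0,0],
    [0,0.9,0,0,0,0],
    [0,0.9,0,0,0,0],
    [0,0.9,0,0,0,0],
    [0,0.75,0,0,0,0],
    [0,0.5,0,0,0,0],
    [0,0,0,0,0,0],
    [0,0,0,0,0,0],
  ],
)

```text
time: 8.38
tool_pos: [0.5826, -0.0852, 0.2292]
ee_rot: [-3.141, 0.001, -0.052]
wrist_force: [0.3, 0.2, -2.5]
width: 0.0547
finger_force: 30.0
```

```bash
python3 - <<'E'
from h import *
to(*W(-.008,.037,.03),-.0515)
print(get_obs()['width'],get_obs()['finger_force'])
s=snap('wrist'); cv2.imwrite('pics/w1.png',s['image'])
P=pts(s); z=P[...,2]; q=P-np.array([*C,0]); cx=q[...,:2]@ex; cy=q[...,:2]@ey
g=cv2.dilate(s['range_z'],np.ones((3,3)))-cv2.erode(s['range_z'],np.ones((3,3)))
m=(s['range_z']>0)&(g<.01)&(z>.07)&(z<.09)&(cx>-.085)&(cx<.085); print('tub y max',np.percentile(cy[m],[50,99]) if m.any() else 0, m.sum())
m=(s['range_z']>0)&(g<.01)&(z>.128)&(z<.142)&(cx>-.08)&(cx<.03)&(cy>.1)&(cy<.16); print('end wall y',np.percentile(cy[m],[1,99]) if m.any() else 0)
m=(s['range_z']>0)&(g<.01)&(z>.128)&(z<.142)&(cx<-.07)&(abs(cy)<.12); print('front wall x',np.percentile(cx[m],[1,99]) if m.any() else 0)
E
```

```text
tcp [ 0.5826 -0.0852  0.2292] [-3.141e+00  1.000e-03 -5.200e-02] t 8.38 shift units [0.01 0.07 4.98] wz units -0.0
0.0546628027024788 29.999508261680603
tub y max [-0.07697266  0.12584511] 15925
end wall y [0.12524466 0.15063842]
front wall x [-0.09570223 -0.08260177]
```

View pics/w1.png

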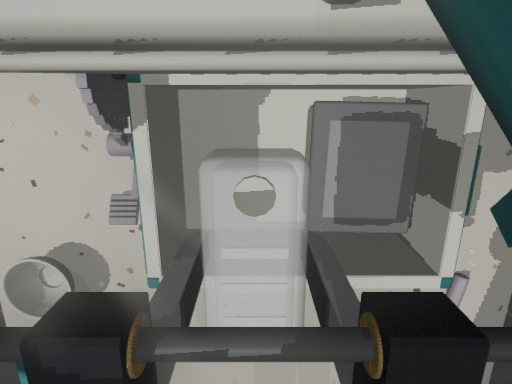

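The wrist view shows the block held at (255,240) between the fingers. The tub is to the right with its left edge at about x=312, and the end wall is at x=145. Lowering.

Request:
drive_tool(
  commands=[
    [0,0.11,0.6,0,0,0],
    [0,0,0.7,0,0,0],
    [0,0,0.7,0,0,0],
    [0,0,0.7,0,0,0],
    [0,0,0.6,0,0,0],
    [0,0,0.5,0,0,0],
    [0,0,0.4,0,0,0],
    [0,0,0.3,0,0,0],
    [0,0,0.2,0,0,0],
    [0,0,0.15,0,0,0],
    [0,0,0,0,0,0],
  ],
)

```text
time: 9.8
tool_pos: [0.5825, -0.0903, 0.0353]
ee_rot: [3.142, 0.0, -0.052]
wrist_force: [0.2, -0.7, -1.9]
width: 0.0549
finger_force: 30.0
```

Request:
drive_tool(
  commands=[
    [0,0,0.06,0,0,0],
    [0,0,0.06,0,0,0],
    [0,0,0.05,0,0,0],
    [0,0,0,0,0,0],
  ],
)

```text
time: 10.3
tool_pos: [0.5825, -0.0902, 0.0285]
ee_rot: [3.142, 0.0, -0.052]
wrist_force: [-0.5, 0.2, -2.3]
width: 0.0553
finger_force: 30.0
```

Request:
drive_tool(
  commands=[
    [0,0,0.03,0,0,0],
    [0,0,0.03,0,0,0],
    [0,0,0,0,0,0],
  ],
)

```text
time: 10.68
tool_pos: [0.5825, -0.0902, 0.0261]
ee_rot: [3.142, 0.0, -0.052]
wrist_force: [0.4, -0.3, -2.0]
width: 0.0549
finger_force: 30.0
```

Request:
drive_tool(
  commands=[
    [0,0,0.02,0,0,0],
    [0,0,0.02,0,0,0],
    [0,0,0,0,0,0],
  ],
)

```text
time: 11.05
tool_pos: [0.5828, -0.0903, 0.0257]
ee_rot: [3.141, -0.001, -0.052]
wrist_force: [-2.3, 0.4, 5.0]
width: 0.0548
finger_force: 30.0
```

Contact. Now a slight release, then straight up.

Request:
drive_tool(
  commands=[
    [0,0,0,0,0,0],
    [0,0,0,0,0,0],
    [0,0,0,0,0,0],
  ],
  gripper=0.33,
)

```text
time: 11.42
tool_pos: [0.5826, -0.0903, 0.0244]
ee_rot: [3.142, 0.0, -0.052]
wrist_force: [-0.5, -0.1, 0.2]
width: 0.063
finger_force: 0.0
```

Request:
drive_tool(
  commands=[
    [0,0,-0.2,0,0,0],
    [0,0,-0.4,0,0,0],
    [0,0,-0.7,0,0,0],
    [0,0,-0.9,0,0,0],
    [0,0,-0.9,0,0,0],
    [0,0,-0.9,0,0,0],
    [0,0,-0.9,0,0,0],
    [0,0,0,0,0,0],
  ],
)

```text
time: 12.42
tool_pos: [0.5846, -0.0907, 0.2264]
ee_rot: [3.14, -0.01, -0.052]
wrist_force: [0.3, -0.2, -0.7]
width: 0.0625
finger_force: 0.0
```

```bash
python3 - <<'E'
from h import *
s=snap('wrist'); cv2.imwrite('pics/w2.png',s['image'])
P=pts(s); z=P[...,2]; q=P-np.array([*C,0]); cx=q[...,:2]@ex; cy=q[...,:2]@ey
ok=s['range_z']>0
g=cv2.dilate(s['range_z'],np.ones((3,3)))-cv2.erode(s['range_z'],np.ones((3,3)))
m=ok&(g<.01)&(z>.045)&(z<.065)&(abs(cx)<.08)&(cy>0)&(cy<.1); print('ice',m.sum(),np.median(z[m]),np.std(z[m]),cx[m].min(),cx[m].max(),cy[m].min(),cy[m].max())
# pawl pad: outside of end wall
m=ok&(cy>.148)&(cy<.18)&(z>.09)&(z<.16)&(cx<.0); 
print('pad',m.sum(),np.percentile(cx[m],[2,50,98]),np.percentile(cy[m],[2,50,98]),np.percentile(z[m],[2,50,98]))
m=ok&(cy>.148)&(cy<.18)&(z>.09)&(z<.16)&(cx>.0)&(cx<.06); print('weight',m.sum(),np.percentile(cx[m],[2,50,98]),np.percentile(cy[m],[2,50,98]),np.percentile(z[m],[2,50,98]))
to(*W(-.023,.163,.2),-.0515)
print(get_obs()['width'],get_obs()['finger_force'])
E
```

```text
ice 4421 0.05503069226352348 0.0013953811528503951 -0.06337452311601303 0.04814974629281813 0.007066651579086177 0.0594990185068451
pad 839 [-0.0351257  -0.02172236 -0.00331823] [0.1484103  0.15895586 0.17086143] [0.11396104 0.12267785 0.12900078]
weight 481 [0.00261911 0.03626903 0.05499548] [0.14827066 0.15365869 0.16437846] [0.10443239 0.12754536 0.15887056]
tcp [ 0.5835 -0.0904  0.2235] [ 3.14  -0.005 -0.052] t 12.47 shift units [-0.4  -3.22  0.58] wz units -0.01
0.06321517007809205 0.0
```

View pics/w2.png

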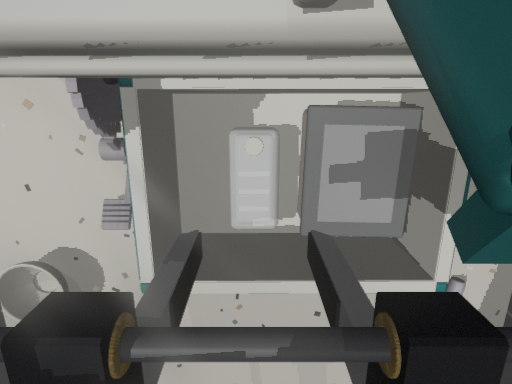

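The ice lies flat on the floor at (254,178), with its top at z≈0.055, clear of the tub. The pawl pad at (117,214) measures cooler (-0.022, 0.161, 0.123). Closing the fingers and going above it.

Request:
drive_tool(
  commands=[
    [0,-0.5,0,0,0,0],
    [-0.1,-0.8,0,0,0,0],
    [-0.1,-0.8,0,0,0,0],
    [-0.1,-0.7,0,0,0,0],
    [-0.15,-0.4,0.2,0,0,0],
    [0,0,0.6,0,0,0],
    [0,0,0.6,0,0,0],
    [0,0,0.5,0,0,0],
    [0,0,0,0,0,0],
    [0,0,0,0,0,0],
  ],
  gripper=1,
)

```text
time: 13.72
tool_pos: [0.5712, 0.0387, 0.1448]
ee_rot: [3.142, 0.0, -0.052]
wrist_force: [-0.2, -0.2, 0.5]
width: 0.0005
finger_force: 0.0
```

```bash
python3 - <<'E'
from h import *
to(*W(-.025,.163,.122),-.0515)
print(get_obs()['wrist_force'],get_obs()['width'])
E
```

```text
tcp [0.5712 0.0387 0.1448] [ 3.142  0.    -0.052] t 13.72 shift units [ 0.02 -0.01  0.57] wz units -0.01
[-0.21446131 -0.20737258  0.4500447 ] 0.0004771576988008652
```

Request:
drive_tool(
  commands=[
    [0,0,0.25,0,0,0],
    [0,0,0.2,0,0,0],
    [0,0,0.15,0,0,0],
    [0,0,0.15,0,0,0],
    [0,0,0.15,0,0,0],
    [0,0,0.15,0,0,0],
    [0,0,0,0,0,0],
  ],
)

```text
time: 14.6
tool_pos: [0.5709, 0.0385, 0.1019]
ee_rot: [3.141, 0.001, -0.052]
wrist_force: [-0.6, -0.3, 0.2]
width: 0.0004
finger_force: 0.0
```

Request:
drive_tool(
  commands=[
    [0,0,0.15,0,0,0],
    [0,0,0.15,0,0,0],
    [0,0,0.15,0,0,0],
    [0,0,0.12,0,0,0],
    [0,0,0,0,0,0],
  ],
)

```text
time: 15.22
tool_pos: [0.5718, 0.0385, 0.0828]
ee_rot: [3.141, -0.002, -0.052]
wrist_force: [-5.2, -0.3, 11.3]
width: 0.0006
finger_force: 5.9
```

Request:
drive_tool(
  commands=[
    [0,0,-0.3,0,0,0],
    [0,0,-0.6,0,0,0],
    [0,0,-0.9,0,0,0],
    [0,0,-0.9,0,0,0],
    [0,0,-0.6,0,0,0],
    [0,0.3,0,0,0,0],
    [0,0,0,0,0,0],
  ],
)

```text
time: 16.1
tool_pos: [0.5701, 0.0255, 0.2104]
ee_rot: [3.141, 0.002, -0.054]
wrist_force: [-0.5, 0.3, -0.5]
width: 0.0004
finger_force: 0.0
```

```bash
python3 - <<'E'
from h import *
to(*W(-.025,.163,.2),-.0515)
s=snap('wrist')
P=pts(s); z=P[...,2]; q=P-np.array([*C,0]); cx=q[...,:2]@ex; cy=q[...,:2]@ey
ok=s['range_z']>0
m=ok&(cy>.15)&(cy<.18)&(z>.05)&(z<.2)&(cx<.0)&(cx>-.045)
print('pad',m.sum(),np.percentile(cx[m],[2,50,98]),np.percentile(cy[m],[2,50,98]),np.percentile(z[m],[2,50,98]))
cv2.imwrite('pics/p.png',s['image'])
for n in ['top']:
    s=snap(n);P=pts(s); z=P[...,2]; q=P-np.array([*C,0]); cx=q[...,:2]@ex; cy=q[...,:2]@ey
    m=(s['range_z']>0)&(z>.36)&(cx>.02)&(cx<.16)&(abs(cy)<.16); print('lid top',m.sum(),np.percentile(cx[m],[2,50,98]),np.percentile(z[m],[50,98]))
    m=m&(abs(cy)<.1)
    c=s['image'].astype(int); teal=(c[...,0]-c[...,2]>15)&(z>.3)&(cx>.0)&(cx<.16)&(abs(cy)<.1)&(s['range_z']>0)
    print('latch',teal.sum(),np.percentile(cx[teal],[2,50,98]),np.percentile(cy[teal],[2,50,98]),np.percentile(z[teal],[2,50,98]))
E
```

```text
tcp [0.5701 0.0255 0.2104] [ 3.141e+00  2.000e-03 -5.400e-02] t 16.1 shift units [ 0.03 -0.34  0.26] wz units -0.02
pad 551 [-0.03744265 -0.02348821 -0.01193058] [0.1507127  0.16116317 0.1715697 ] [0.07464419 0.08039266 0.0849371 ]
lid top 181 [0.06320467 0.07269766 0.09518793] [0.38777769 0.39617974]
latch 164 [0.06417789 0.07355028 0.09592602] [-0.02038555 -0.00095464  0.01892129] [0.35948166 0.38820274 0.39658333]
```

View pics/p.png

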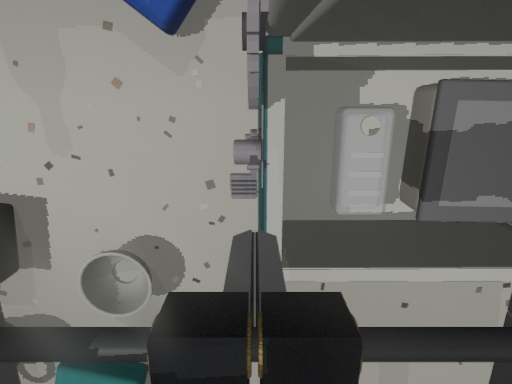

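The pad now rests at z=0.080 (crop (243,185)) with nothing touching it, so the pawl is off. Next I'll go round the +y end, behind the lid.

Request:
drive_tool(
  commands=[
    [0,-0.25,-0.8,0,0,0],
    [0,-0.25,-0.9,0,0,0],
    [0,-0.25,-0.8,0,0,0],
    [0.5,-0.25,0,0,0,0],
    [0.7,0,0,0,0,0],
    [0.8,0,0,0,0,0],
    [0.8,0,0,0,0,0],
    [0.7,0,0,0,0,0],
    [0.48,0,0,0,0,0],
    [0,0,0,0,0,0],
    [0,0,0,0,0,0],
  ],
)

```text
time: 17.58
tool_pos: [0.7312, 0.0584, 0.311]
ee_rot: [3.142, 0.002, -0.052]
wrist_force: [-0.2, -0.3, -0.1]
width: 0.0001
finger_force: 0.0
```

```bash
python3 - <<'E'
from h import *
to(*W(.133,.115,.31),-.0515)
print(get_obs()['wrist_force'],get_obs()['joint_positions'].round(2))
s=snap('top'); P=pts(s); z=P[...,2]; q=P-np.array([*C,0]); cx=q[...,:2]@ex; cy=q[...,:2]@ey
g=cv2.dilate(s['range_z'],np.ones((3,3)))-cv2.erode(s['range_z'],np.ones((3,3)))
for a in [(-.1,-.04),(.03,.09),(.09,.145)]:
    m=(s['range_z']>0)&(cy>a[0])&(cy<a[1])&(z>.32)&(z<.36)&(g<.02)&(cx>.06)&(cx<.17); print('lid edge',m.sum(),np.percentile(cx[m],[2,98]) if m.any() else '',np.median(z[m]) if m.any() else '')
m=(s['range_z']>0)&(cx>.12)&(cx<.28)&(cy>-.12)&(cy<.2)&(z>.05)&(z<.3); print('behind',cx[m].min(),np.percentile(z[m],[50,95,99.5]))
E
```

```text
tcp [0.7312 0.0584 0.311 ] [ 3.142e+00  2.000e-03 -5.200e-02] t 17.57 shift units [0.01 1.89 0.03] wz units -0.01
[-0.15380652 -0.26664636 -0.13665725] [0.   0.56 0.56 0.   2.03 1.63]
lid edge 296 [0.0817572 0.1042276] 0.34211369075544457
lid edge 284 [0.08193771 0.10392315] 0.3420702508535508
lid edge 170 [0.08179701 0.10443548] 0.34239909921200784
behind 0.20510772758624188 [0.11268653 0.1342659  0.13733341]
```

Request:
drive_tool(
  commands=[
    [0,0.5,0,0,0,0],
    [0,0.8,0,0,0,0],
    [0,0.6,0,0,0,0],
    [-0.1,0,0,0,0,0],
    [-0.1,0,0,0,0,0],
    [-0.1,0,0,0,0,0],
    [-0.1,0,0,0,0,0],
    [-0.2,0,0,0,0,0],
    [-0.2,0,0,0,0,0],
    [-0.21,0,0.02,0,0,0],
    [-0.21,0,0.02,0,0,0],
  ],
)

```text
time: 19.0
tool_pos: [0.6784, -0.0149, 0.3102]
ee_rot: [-3.141, 0.0, -0.052]
wrist_force: [3.0, 1.5, 0.0]
width: 0.0001
finger_force: 1.1
```

```bash
python3 - <<'E'
from h import *
to(*W(.0827,.115,.3084),-.0515)
s=snap('top'); P=pts(s); z=P[...,2]; q=P-np.array([*C,0]); cx=q[...,:2]@ex; cy=q[...,:2]@ey
g=cv2.dilate(s['range_z'],np.ones((3,3)))-cv2.erode(s['range_z'],np.ones((3,3)))
m=(s['range_z']>0)&(cy>-.12)&(cy<-.04)&(z>.25)&(z<.36)&(g<.02)&(cx>-.06)&(cx<.17); print('lid edge',m.sum(),np.percentile(cx[m],[2,98]),np.median(z[m]))
E
```

```text
tcp [ 0.6784 -0.0149  0.3102] [-3.141  0.    -0.052] t 19.0 shift units [-0.03 -0.01  0.05] wz units -0.0
lid edge 269 [0.04617459 0.0638241 ] 0.338032117733661
```

The lid is moving at about 3 N. Continuing along the arc.

Request:
drive_tool(
  commands=[
    [-0.22,0,0.06,0,0,0],
    [-0.21,0,0.05,0,0,0],
    [-0.2,0,0.06,0,0,0],
    [-0.2,0,0.07,0,0,0],
    [-0.2,0,0.08,0,0,0],
    [-0.2,0,0.09,0,0,0],
    [-0.19,0,0.1,0,0,0],
    [-0.19,0,0.1,0,0,0],
    [-0.18,0,0.12,0,0,0],
    [-0.17,0,0.13,0,0,0],
    [-0.17,0,0.14,0,0,0],
    [-0.16,0,0.14,0,0,0],
  ],
)

```text
time: 20.55
tool_pos: [0.5871, -0.0103, 0.2642]
ee_rot: [3.142, 0.0, -0.052]
wrist_force: [0.5, -0.7, 1.7]
width: 0.0008
finger_force: 0.5
```

Request:
drive_tool(
  commands=[
    [-0.15,0,0.15,0,0,0],
    [-0.15,0,0.16,0,0,0],
    [-0.14,0,0.17,0,0,0],
    [-0.13,0,0.17,0,0,0],
    [-0.12,0,0.18,0,0,0],
    [-0.11,0,0.18,0,0,0],
    [-0.1,0,0.19,0,0,0],
    [-0.1,0,0.19,0,0,0],
    [0,0,0,0,0,0],
  ],
)

```text
time: 21.68
tool_pos: [0.5469, -0.0081, 0.208]
ee_rot: [-3.141, 0.002, -0.052]
wrist_force: [-0.3, 0.2, 0.1]
width: 0.0006
finger_force: 0.0
```

```bash
python3 - <<'E'
from h import *
to(*W(-.0482,.115,.2093),-.0515)
s=snap('top'); P=pts(s); z=P[...,2]; q=P-np.array([*C,0]); cx=q[...,:2]@ex; cy=q[...,:2]@ey
m=(s['range_z']>0)&(cy>-.12)&(cy<-.04)&(z>.14)&(z<.36)&(cx>-.12)&(cx<.08)
f=np.polyfit(cx[m],z[m],1); print('lid angle',-np.arctan(f[0]),m.sum(),cx[m].min(),np.std(z[m]-np.polyval(f,cx[m])))
E
```

```text
tcp [ 0.5469 -0.0081  0.208 ] [-3.141e+00  2.000e-03 -5.200e-02] t 21.68 shift units [-0.01 -0.01 -0.03] wz units -0.01
lid angle 0.2379957439818094 1793 -0.09553175085340128 0.007320909631191544
```

Request:
drive_tool(
  commands=[
    [-0.08,0,0.19,0,0,0],
    [-0.08,0,0.2,0,0,0],
    [-0.07,0,0.2,0,0,0],
    [-0.06,0,0.2,0,0,0],
    [-0.05,0,0.18,0,0,0],
    [-0.03,0,0.12,0,0,0],
    [-0.02,0,0.08,0,0,0],
    [0,0,0.05,0,0,0],
    [0,0,0,0,0,0],
  ],
)

```text
time: 22.85
tool_pos: [0.5322, -0.0075, 0.1605]
ee_rot: [3.142, -0.001, -0.052]
wrist_force: [-0.8, -0.0, -0.4]
width: 0.0002
finger_force: 0.0
```

Request:
drive_tool(
  commands=[
    [0,0,0.03,0,0,0],
    [0,0,0.03,0,0,0],
    [0,0,0,0,0,0],
  ],
)

```text
time: 23.22
tool_pos: [0.5324, -0.0075, 0.1601]
ee_rot: [3.141, -0.002, -0.052]
wrist_force: [-2.8, -0.0, 7.5]
width: 0.0002
finger_force: 3.7
```

Request:
drive_tool(
  commands=[
    [0,0,0.03,0,0,0],
    [0,0,0.02,0,0,0],
    [0,0,0,0,0,0],
  ],
)

```text
time: 23.6
tool_pos: [0.5324, -0.0075, 0.1601]
ee_rot: [3.141, -0.004, -0.052]
wrist_force: [-5.0, 1.0, 14.0]
width: 0.0002
finger_force: 6.8
```

The lid hits a hard stop at z=0.160, so it is shut. Now to the front, for the latch.

Request:
drive_tool(
  commands=[
    [0,0,-0.4,0,0,0],
    [0,0,-0.8,0,0,0],
    [0,0,-0.9,0,0,0],
    [-0.6,0.5,-0.3,0,0,0],
    [-0.8,0.6,0,0,0,0],
    [-0.8,0.7,0,0,0,0],
    [-0.8,0.6,0,0,0,0],
    [-0.5,0.48,0,0,0,0],
    [0,0,0,0,0,0],
    [0,0,0,0,0,0],
  ],
)

```text
time: 24.85
tool_pos: [0.3868, -0.115, 0.252]
ee_rot: [-3.141, -0.001, -0.052]
wrist_force: [0.0, 0.1, -0.3]
width: 0.0006
finger_force: 0.0
```

```bash
python3 - <<'E'
from h import *
to(*W(-.2,0,.10),-.0515)
s=snap('top'); P=pts(s); z=P[...,2]; q=P-np.array([*C,0]); cx=q[...,:2]@ex; cy=q[...,:2]@ey; ok=s['range_z']>0
m=ok&(cy>-.12)&(cy<.12)&(z>.14)&(z<.2)&(cx>-.08)&(cx<.08)
A=np.c_[cx[m],cy[m],np.ones(m.sum())]; f=np.linalg.lstsq(A,z[m],rcond=None)[0]; print('lid plane',f)
m=ok&(cy>-.1)&(cy<.1)&(z>.06)&(z<.17)&(cx<-.113)&(cx>-.18); print('latch',m.sum(),cx[m].min() if m.any() else '',np.percentile(cy[m],[2,98]),np.percentile(z[m],[2,98]))
cv2.imwrite('pics/t2.png',cv2.resize(s['image'][110:270,230:410],(675,600)))
s=snap('scene'); P=pts(s); z=P[...,2]; q=P-np.array([*C,0]); cx=q[...,:2]@ex; cy=q[...,:2]@ey
m=(s['range_z']>0)&(cy>.15)&(cy<.18)&(z>.05)&(z<.2)&(cx<.0)&(cx>-.045); print('pad',np.median(z[m]))
E
```

```text
tcp [ 0.3868 -0.115   0.252 ] [-3.141e+00 -1.000e-03 -5.200e-02] t 24.85 shift units [ 0.05 -0.01  3.8 ] wz units -0.01
lid plane [ 8.38043490e-04 -1.14862233e-04  1.62142829e-01]Traceback (most recent call last):
  File "<stdin>", line 6, in <module>
    return _quantile_unchecked(
        a, q, axis, out, overwrite_input, method, keepdims, weights)
    return _ureduce(a,
                    func=_quantile_ureduce_func,
    ...<5 lines>...
                    overwrite_input=overwrite_input,
                    method=method)
    r = func(a, **kwargs)
    result = _quantile(arr,
                       quantiles=q,
    ...<2 lines>...
                       out=out,
                       weights=wgt)
    slices_having_nans = np.isnan(arr[-1, ...])
                                  ~~~^^^^^^^^^
IndexError: index -1 is out of bounds for axis 0 with size 0
```

The lid plane is level (slope under 0.001) at z≈0.16. Lowering in front of the flap, then pushing toward the cooler.

Request:
drive_tool(
  commands=[
    [0,0,0.6,0,0,0],
    [0,0,0.8,0,0,0],
    [0,0,0.8,0,0,0],
    [0,0,0.8,0,0,0],
    [0,0,0.5,0,0,0],
    [0,0,0.3,0,0,0],
    [0.3,0,0,0,0,0],
    [0.3,0,0,0,0,0],
    [0.25,0,0,0,0,0],
    [0.2,0,0,0,0,0],
    [0.2,0,0,0,0,0],
    [0.2,0,0,0,0,0],
    [0,0,0,0,0,0],
  ],
)

```text
time: 26.52
tool_pos: [0.4446, -0.1182, 0.0997]
ee_rot: [-3.141, 0.0, -0.052]
wrist_force: [-1.6, -0.1, -0.2]
width: 0.0004
finger_force: 0.6
```

Request:
drive_tool(
  commands=[
    [0.1,0,0,0,0,0],
    [0.1,0,0,0,0,0],
    [0.08,0,0,0,0,0],
    [0,0,0,0,0,0],
  ],
)

```text
time: 27.02
tool_pos: [0.4545, -0.1189, 0.1002]
ee_rot: [3.141, 0.003, -0.052]
wrist_force: [-4.4, 0.4, 2.0]
width: 0.0009
finger_force: 2.4
```

```bash
python3 - <<'E'
from h import *
to(*W(-.124,0,.10),-.0515); print(get_obs()['wrist_force'])
E
```

```text
tcp [ 0.4545 -0.1189  0.1002] [ 3.141e+00  3.000e-03 -5.200e-02] t 27.02 shift units [ 0.26 -0.02  0.  ] wz units -0.01
[-4.38645563  0.37967607  2.02854985]
```

Request:
drive_tool(
  commands=[
    [0.05,0,0,0,0,0],
    [0.05,0,0,0,0,0],
    [0,0,0,0,0,0],
  ],
)

```text
time: 27.4
tool_pos: [0.4546, -0.1189, 0.1001]
ee_rot: [3.141, 0.011, -0.052]
wrist_force: [-13.9, 1.8, 9.6]
width: 0.0004
finger_force: 7.5
```

Request:
drive_tool(
  commands=[
    [0.05,0,0,0,0,0],
    [0.04,0,0,0,0,0],
    [0,0,0,0,0,0],
  ],
)

```text
time: 27.78
tool_pos: [0.4547, -0.1189, 0.1001]
ee_rot: [3.141, 0.02, -0.053]
wrist_force: [-22.5, 1.1, 14.2]
width: 0.0006
finger_force: 12.2
```

It hits a hard stop. I'll back off and look at whether the flap is really home.

Request:
drive_tool(
  commands=[
    [-0.3,0,0,0,0,0],
    [-0.6,0,0,0,0,0],
    [-0.6,0,-0.2,0,0,0],
    [-0.5,0,-0.5,0,0,0],
    [-0.5,0,-0.7,0,0,0],
    [0,0,-0.7,0,0,0],
    [0,0,0,0,0,0],
  ],
)

```text
time: 28.65
tool_pos: [0.3651, -0.1148, 0.1868]
ee_rot: [3.139, -0.008, -0.052]
wrist_force: [0.4, -0.3, -0.2]
width: 0.0001
finger_force: 0.0
```

```bash
python3 - <<'E'
from h import *
s=snap('wrist'); P=pts(s); z=P[...,2]; q=P-np.array([*C,0]); cx=q[...,:2]@ex; cy=q[...,:2]@ey; ok=s['range_z']>0
m=ok&(abs(cy)<.018)&(cx<-.1)&(cx>-.18)&(z>.05)&(z<.18)
for a in np.arange(.06,.165,.005):
    k=m&(z>=a)&(z<a+.005)
    if k.any(): print(round(a,3),k.sum(),np.percentile(cx[k],[5,50,95]).round(4))
pu=[proj(s,W(-.11,0,.15))]; print(pu)
cv2.imwrite('pics/l.png',s['image'])
to(*W(-.2,0,.1))
E
```

```text
0.115 597 [-0.125  -0.121  -0.1171]
0.12 163 [-0.1237 -0.1168 -0.1163]
0.125 98 [-0.1162 -0.116  -0.1155]
0.13 113 [-0.1158 -0.1152 -0.1149]
0.135 117 [-0.1151 -0.1145 -0.1142]
0.14 122 [-0.1142 -0.1139 -0.1134]
0.145 134 [-0.1136 -0.1133 -0.1128]
0.15 243 [-0.1131 -0.1124 -0.1021]
0.155 156 [-0.1126 -0.1021 -0.1018]
0.16 1010 [-0.1129 -0.1083 -0.1017]
[array([250.65703952,  45.62263783])]
tcp [ 0.3642 -0.1144  0.1849] [ 3.14  -0.004 -0.052] t 28.7 shift units [ 0.61 -0.03  2.12] wz units None
```

View pics/l.png

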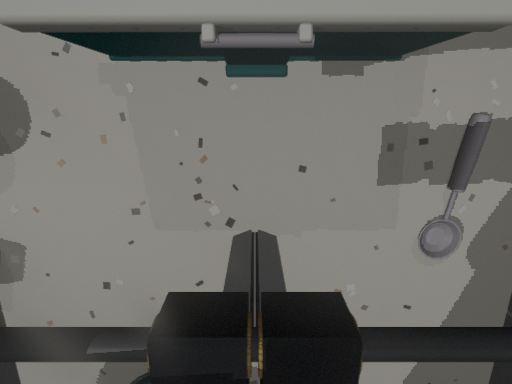

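The flap at (256,55) looks nearly vertical, with its lip at (256,70). The fit suggests about 0.1 rad may remain, so I'll compare it with the cooler's front wall in the same view.

```bash
python3 - <<'E'
from h import *
s=snap('wrist'); P=pts(s); z=P[...,2]; q=P-np.array([*C,0]); cx=q[...,:2]@ex; cy=q[...,:2]@ey; ok=s['range_z']>0
def fit(nm,m):
    k=np.polyfit(z[m],cx[m],1); r=cx[m]-np.polyval(k,z[m]); g=m.copy(); g[m]=abs(r)<.0015
    k=np.polyfit(z[g],cx[g],1); print(nm,g.sum(),z[g].min(),z[g].max(),'slope',k[0],'x mid',np.mean(cx[g]),'std',np.std(cx[g]-np.polyval(k,z[g])))
fit('flap',ok&(abs(cy)<.018)&(cx<-.108)&(cx>-.12)&(z>.124)&(z<.15))
for a,b in [(-.1,-.05),(.05,.1)]:
    fit('wall',ok&(cy>a)&(cy<b)&(cx<-.09)&(cx>-.115)&(z>.03)&(z<.12))
    m=ok&(cy>a)&(cy<b)&(z>.157)&(cx>-.11)&(cx<.0); print('lid z',np.median(z[m]),np.median(cx[m]))
    m=ok&(cy>a)&(cy<b)&(cx<-.09)&(cx>-.115)&(z>.1)&(z<.135); print('wall top x',np.median(cx[m]) if m.any() else None,m.sum())
E
```

```text
flap 629 0.12400796441660776 0.14998125536737314 slope 0.1329472566290592 x mid -0.11452225628789571 std 0.00019915340558055892
wall 1200 0.03354548482828933 0.11975567604123237 slope 0.0009994048510249703 x mid -0.09878654952186985 std 0.00012139461939161812
lid z 0.16844972516113788 -0.09794712486373687
wall top x -0.09874318325558286 687
wall 1232 0.030039172777354857 0.11994085952165735 slope 0.0012851009413132914 x mid -0.09911458438846153 std 0.000128619333964726
lid z 0.16842616030973076 -0.09819695276479343
wall top x -0.09905828707106727 703
```

The walls read vertical, but the lid front has risen about 8 mm (0.168), lifted by the latch push. I'll press the lid down again first, then push the flap with a downward component.

Request:
drive_tool(
  commands=[
    [0,0,-0.6,0,0,0],
    [0.6,0,-0.3,0,0,0],
    [0.8,0,0,0,0,0],
    [0.8,0,0,0,0,0],
    [0.8,0,0,0,0,0],
    [0.6,0,0,0,0,0],
    [0,0,0.5,0,0,0],
    [0,0,0.4,0,0,0],
    [0,0,0.2,0,0,0],
    [0,0,0.1,0,0,0],
    [0,0,0.1,0,0,0],
    [0,0,0,0,0,0],
  ],
)

```text
time: 30.25
tool_pos: [0.507, -0.1216, 0.1682]
ee_rot: [3.141, -0.001, -0.052]
wrist_force: [0.4, 0.2, 0.2]
width: 0.0004
finger_force: 0.0
```

Request:
drive_tool(
  commands=[
    [0,0,0.1,0,0,0],
    [0,0,0.05,0,0,0],
    [0,0,0,0,0,0],
  ],
)

```text
time: 30.62
tool_pos: [0.5068, -0.1215, 0.1616]
ee_rot: [-3.141, 0.0, -0.052]
wrist_force: [0.5, -0.3, -0.1]
width: 0.0002
finger_force: 0.0
```

Request:
drive_tool(
  commands=[
    [0,0,0.03,0,0,0],
    [0,0,0.02,0,0,0],
    [0,0,0,0,0,0],
  ],
)

```text
time: 31.0
tool_pos: [0.5069, -0.1215, 0.1602]
ee_rot: [3.141, -0.0, -0.052]
wrist_force: [-0.7, 0.5, 1.9]
width: 0.0004
finger_force: 1.0
```

Request:
drive_tool(
  commands=[
    [0,0,0.04,0,0,0],
    [0,0,0.03,0,0,0],
    [0,0,0,0,0,0],
  ],
)

```text
time: 31.38
tool_pos: [0.507, -0.1215, 0.1601]
ee_rot: [3.141, -0.002, -0.052]
wrist_force: [-3.9, 1.7, 11.2]
width: 0.0005
finger_force: 5.5
```

Request:
drive_tool(
  commands=[
    [0,0,-0.5,0,0,0],
    [0,0,-0.8,0,0,0],
    [-0.6,0,0,0,0,0],
    [-0.8,0,0,0,0,0],
    [-0.8,0,0,0,0,0],
    [-0.8,0,0,0,0,0],
    [-0.6,0,0,0,0,0],
    [0,0,0.7,0,0,0],
    [0,0,0,0,0,0],
    [0,0,0,0,0,0],
  ],
)

```text
time: 32.62
tool_pos: [0.3634, -0.1141, 0.1816]
ee_rot: [3.141, -0.0, -0.052]
wrist_force: [0.3, 0.9, 0.3]
width: 0.0003
finger_force: 0.0
```

```bash
cat > f.py <<'E'
from h import *
s=snap('wrist'); P=pts(s); z=P[...,2]; q=P-np.array([*C,0]); cx=q[...,:2]@ex; cy=q[...,:2]@ey; ok=s['range_z']>0
m=ok&(abs(cy)<.018)&(cx<-.1)&(cx>-.18)&(z>.05)&(z<.152)
for a in np.arange(.06,.152,.01):
    k=m&(z>=a)&(z<a+.005)
    if k.any(): print(round(a,3),k.sum(),np.percentile(cx[k],[5,50,95]).round(4))
m=ok&(abs(cy)<.018)&(cx<-.108)&(cx>-.13)&(z>.124)&(z<.15); print('flap slope',np.polyfit(z[m],cx[m],1)[0])
for a,b in [(-.12,-.02),(-.1,-.06),(-.05,.0)]:
    m=ok&(cx>a)&(cx<b)&(abs(cy)>.05)&(abs(cy)<.1)&(z>.14)&(z<.2); print('lid',a,b,m.sum(),np.percentile(z[m],[5,50,95]).round(4) if m.any() else '')
to(*W(-.17,0,.14))
E
python3 f.py
```

```text
0.1 4 [-0.1247 -0.1246 -0.1246]
0.11 82 [-0.1165 -0.1161 -0.1159]
0.12 93 [-0.1156 -0.1151 -0.1148]
0.13 108 [-0.1145 -0.1141 -0.1137]
0.14 203 [-0.1135 -0.1031 -0.1027]
0.15 169 [-0.1138 -0.1128 -0.1027]
flap slope 0.08758392228782294
lid -0.12 -0.02 5543 [0.1445 0.1583 0.1599]
lid -0.1 -0.06 3378 [0.1575 0.1589 0.1601]
lid -0.05 0.0 0 
tcp [ 0.3637 -0.1142  0.1819] [ 3.141e+00 -1.000e-03 -5.200e-02] t 32.67 shift units [ 1.38 -0.02  1.05] wz units None
```

Confirmed: the lid had been lifted and is now shut again (0.159). The flap has about 0.1 rad to go. I'll put the fingertip in the corner above the lip, then push down and in together.

Request:
drive_tool(
  commands=[
    [0.6,0,0,0,0,0],
    [0.6,0,0.4,0,0,0],
    [0.5,0,0.5,0,0,0],
    [0.4,0,0.4,0,0,0],
    [0.25,0,0.2,0,0,0],
    [0,0,0,0,0,0],
    [0,0,0.05,0,0,0],
    [0,0,0.05,0,0,0],
    [0,0,0,0,0,0],
  ],
)

```text
time: 33.8
tool_pos: [0.4568, -0.119, 0.1174]
ee_rot: [3.141, -0.001, -0.052]
wrist_force: [1.1, -0.1, 0.1]
width: 0.0008
finger_force: 0.0
```

Request:
drive_tool(
  commands=[
    [0,0,0.05,0,0,0],
    [0.03,0,0.05,0,0,0],
    [0.03,0,0,0,0,0],
    [0,0,0,0,0,0],
  ],
)

```text
time: 34.3
tool_pos: [0.4594, -0.1191, 0.113]
ee_rot: [3.142, 0.0, -0.052]
wrist_force: [0.3, 0.1, -0.3]
width: 0.0004
finger_force: 0.0
```

Request:
drive_tool(
  commands=[
    [0,0,0.04,0,0,0],
    [0,0,0.04,0,0,0],
    [0,0,0,0,0,0],
  ],
)

```text
time: 34.67
tool_pos: [0.4592, -0.119, 0.1096]
ee_rot: [-3.142, 0.0, -0.052]
wrist_force: [0.3, -0.4, -0.1]
width: 0.0007
finger_force: 0.0
```

Request:
drive_tool(
  commands=[
    [0.05,0,0,0,0,0],
    [0.05,0,0,0,0,0],
    [0,0,0,0,0,0],
  ],
)

```text
time: 35.05
tool_pos: [0.4635, -0.1193, 0.1099]
ee_rot: [3.142, -0.0, -0.052]
wrist_force: [0.1, 0.4, 0.7]
width: 0.0003
finger_force: 0.0
```

Request:
drive_tool(
  commands=[
    [0.04,0,0.02,0,0,0],
    [0.04,0,0.02,0,0,0],
    [0,0,0,0,0,0],
  ],
)

```text
time: 35.42
tool_pos: [0.4668, -0.1195, 0.1084]
ee_rot: [3.141, -0.001, -0.052]
wrist_force: [0.4, -0.4, 0.6]
width: 0.0006
finger_force: 0.3
```

Request:
drive_tool(
  commands=[
    [0.03,0,0.03,0,0,0],
    [0.03,0,0.03,0,0,0],
    [0,0,0,0,0,0],
  ],
)

```text
time: 35.8
tool_pos: [0.4674, -0.1196, 0.108]
ee_rot: [3.141, 0.003, -0.052]
wrist_force: [-9.4, 2.1, 12.9]
width: 0.0006
finger_force: 7.9
```

Face at cooler x=-0.1135, which is exactly the home position, with a firm stop. Backing off to check.

Request:
drive_tool(
  commands=[
    [-0.05,0,-0.05,0,0,0],
    [-0.3,0,-0.1,0,0,0],
    [-0.6,0,-0.3,0,0,0],
    [-0.6,0,-0.5,0,0,0],
    [-0.6,0,-0.5,0,0,0],
    [-0.4,0,-0.4,0,0,0],
    [0,0,0,0,0,0],
    [0,0,0,0,0,0],
  ],
)

```text
time: 36.8
tool_pos: [0.367, -0.1141, 0.1791]
ee_rot: [-3.141, 0.0, -0.052]
wrist_force: [-0.0, -0.1, -0.5]
width: 0.0001
finger_force: 0.0
```

```bash
python3 f.py
```

```text
0.1 5 [-0.12   -0.1199 -0.1133]
0.11 35 [-0.1126 -0.1124 -0.1123]
0.12 53 [-0.1126 -0.1124 -0.1123]
0.13 59 [-0.1125 -0.1124 -0.1123]
0.14 69 [-0.1031 -0.1029 -0.1026]
0.15 179 [-0.1139 -0.1128 -0.1027]
flap slope -0.03774742988893084
lid -0.12 -0.02 6598 [0.1464 0.1585 0.16  ]
lid -0.1 -0.06 4509 [0.1576 0.1589 0.1601]
lid -0.05 0.0 0 
tcp [ 0.3669 -0.114   0.1788] [-3.141e+00  1.000e-03 -5.200e-02] t 36.85 shift units [ 1.31 -0.01  0.97] wz units None
```

The flap is vertical (x=-0.1124 at all heights) and the lid is shut. One last look at the pawl and the scene.

```bash
python3 - <<'E'
from h import *
s=snap('scene'); cv2.imwrite('pics/end.png',cv2.resize(s['image'],(800,600)))
P=pts(s); z=P[...,2]; q=P-np.array([*C,0]); cx=q[...,:2]@ex; cy=q[...,:2]@ey
m=(s['range_z']>0)&(cy>.155)&(cy<.175)&(z>.05)&(z<.2)&(cx<-.01)&(cx>-.04); print('pad z',m.sum(),np.median(z[m]))
E
```

```text
pad z 33 0.08209220226201196
```

View pics/end.png

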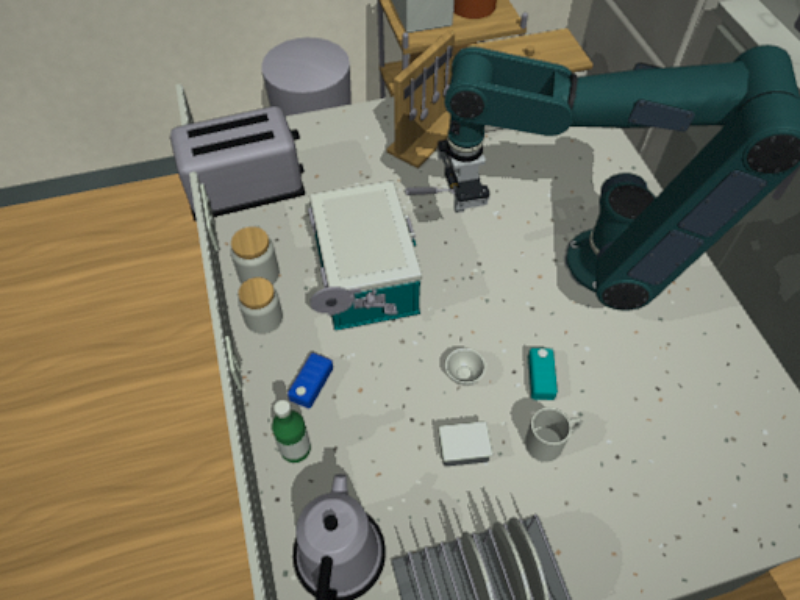

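The lid is shut at (365,235), the pawl is off at (375,300), and everything else is where it was, with the gripper clear. Handing in.

```bash
python3 -c "from bench import close_job; print(close_job())"
```

```text
the job is handed in; nothing more can be done
None
```

The job is handed in at about 37 s: the ice block lies flat beside the tub, the pawl is off, the lid is shut and the latch is home, though my first latch push lifted the lid front about 8 mm, so I pressed it shut again before latching.

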